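Set up the tape spool holder on the packing bench

ROBOT

A 6-joint arm with a two-finger parallel gripper is mounted at the origin on the work surface. World frame = base frame: x ahead of the robot, y to its left, z up, the work surface at z = 0. Lengths are in m, angles in rad, forces in N, time in s.
With the tool pointing down it reaches from about 0.225 to 0.875 m from the base axis. Payload 3.4 kg.
Tool frame: the origin (TCP) lies at the very end of the fingers, on their centre line; the grasp point (between the pads) lies 19 mm behind it; z points along the fingers, y is the line along which they close (so a half turn about z gives the same grasp; the last joint's range is limited). The gripper opens to 85 mm and grips with 20 to 120 N. Pads are 22 mm wide; open, the fingers measure 114 mm over their backs; the gripper's body (76 mm by 85 mm) begins 54 mm behind the grasp point. The pads swing forward as they close: fully open they stand 13 mm farther back than shut.
Start: joints at [1.009, 0.276, 1.505, -0, 1.361, -0.121], TCP at [0.245, 0.52, 0.231] pointing down, gripper open.
Joint ranges: [-2.89, 2.89], [-0.75, 2.08], [0.22, 2.7], [-1.18, 4.32], [0.11, 2.71], [-2.7, 2.7]. Speed limits (rad/s): [2.57, 2.57, 3.14, 3.14, 3.14, 3.14].

INTERFACE

Orientations are given as a unit quaternion [w, x, y, z].
In Python, from rig import get_state, optics, sign_off gives the robot as it stands.
- The arm moves only by the tool send_rows, never from a script. Its argument "increments" is a list of rows, each an object with "gripper": the gripper's target within -1 to 1 (shut at 1, half-way at 0, fully open at -1); "linear": the shift along the world's x, y, z in m, a list of three; "delta_rot": the turn, a rotation vector about the world's x, y, z in rad, a list of three. In form: [{"gripper": gripper, "linear": [dx, dy, dz], "delta_rot": [rx, ry, rz]}, ...]. A call has 1 to 8 rows; each row is the pose to reach, as a shift and turn from the pose commanded when the call began; what a row does not reach only later rows make up. A row lasts 1/10 s, in which the tool goes at most 50 mm and 8.59 degrees, less where a joint would pass 70% of its speed; a pose out of reach is approached as far as the arm can. A call with a gripper value outside its range is refused whole. The fingers move at their own pace and stop on an object; "newtons" is the grip in N (left out, the last holds). Time passes only in rows, so rows that repeat a pose let the fingers close. It gives the time, the measured TCP pose, the force, the opening and the grip force at its end, in the units of the state.
- get_state(): the state, without advancing time (a new reading comes with each control period).
- optics.get_image(name): name is "side" or "top"; returns a dict with "pixels" (420x560x3 uint8, blue, green, red), "K" (3x3 intrinsics, pixels), "k1" (the pictures are not rectified: a ray, as slopes to the right and down, at radius r is drawn at 1 + k1 r^2 times it, then the intrinsics apply), "rvec" (rotation vector, rad) and "tvec" (3), from world to camera coordinates, as OpenCV has them. Camera axes: x right, y down, z forward; pixel columns grow to the right and rows downward; lengths in m; the calibration is good to about 2 mm. A picture is of the moment at which its call begins. There is no depth.
- sign_off(): hands the job in; it is judged then, once.
The state is a dict: "clock": time; "qpos": joint angles; "qd": joint speeds; "effort": joint torques, N m; "position": TCP position; "ee_rot": TCP orientation; "contact_force": force on the tool from outside, world axes, zero at the start; "moment": the same for the moment, N m; "width": finger opening in m; "gripper_force": force on a finger pad.
Only numpy, scipy, OpenCV 4.12 (cv2) and the standard library are available. Lean on these libraries where they do the work, as an engineer would, in place of code of your own. Each camera call takes 0.05 s, during which the arm holds its last target. There are 200 camera calls.

TASK

Take the spindle plate off the sloping wooden stand, rest it level on the tops of the two studs of the green dock and slide it in under the yellow lugs until its holes drop over the studs and it lies flat on the bed. Then lower the tape spool over the plate's upright spindle until it rests on the plate, and let go. Set both down gently, without forcing or dropping them, and leave the pottery around them where it is.

Things in the scene. Friction and masses are not known exactly. Their poses are not given: they have to be found in the camera images.
- plate: Loose plate (0.3 to 0.55 kg), aluminium, 76 (x) x 160 (y) x 6 mm (z), with an upright 18 x 18 mm square steel spindle in its middle, faces square to x and y. Two round through holes, 15.5 mm, at x 0, y +62 and -62 mm. Same after half a turn about z. Origin: centre of its underside, z along the spindle. At the start it lies on the stand, so its spindle leans 35 degrees to the stand's -x.
- spindle_tip (a point): Tip of the plate's spindle, on its axis, 96 mm from the plate's underside; the last 12 mm is a blunt cone, below that (6 to 84 mm) the spindle is square, the place to take the plate by.
- dock: Fixed green bed for the plate, x from -47 to +63 mm, 200 mm wide (y), top 18 mm above the bench. Origin on the bench under the middle between the studs; y along the studs. Two brass studs, 12 mm thick, chamfered tops, at x 0, y +62 and -62 mm, rising to 30 mm above the bench.
- seat (a point): Where the plate's origin ends when home: middle between the studs on the bed's top, 18 mm above the bench; axes as the dock's.
- lugs (a point): Middle of the front edge of the dock's two yellow hold-down lugs (dock x +22, height 43 mm, their underside). They are centred at dock y +70 and -70 mm, 32 mm wide, 7 mm thick, stop at x 50 mm, open to -x. They overlap the seated plate's rear by 16 mm, so it must slide in level from the -x side; over the stud tops there is 7 mm more height than the plate's thickness.
- spool: Loose spool of tape, wound solid (0.2 to 0.4 kg), upright: orange flanges 84 mm across at 0 and 50 mm height, tan winding 76 mm across, then an orange hub 46 mm across from 50 to 88 mm, to take it by. Through bore 32 mm. Origin: centre of its underside, z up along the bore.
- hub_top (a point): Centre of the spool's bore at the top of the hub, 88 mm above its underside.
- stand: Fixed wooden stand, 130 (x) x 160 (y) x 87 mm, its face rising at 35 degrees from front (-x) to back (+x), with a ledge 6 mm high at the low edge that the plate's long edge rests against. Origin on the bench under the middle; the plate's origin starts 52 mm above it, plate y along the stand's y.
- jar: Bystander to leave alone: lidded jar, brown glaze with an olive-green lid (one piece), 105 mm across, 91 mm tall. Origin: centre of its underside.
- planter: Bystander to leave alone: square rust-red planter, 100 x 100 x 85 mm. Origin: centre of its underside.
- cup: Bystander to leave alone: celadon cup, 70 mm across, 58 mm tall. Origin: centre of its underside.
- bowl: Bystander to leave alone: blue bowl, 90 mm across, 40 mm tall. Origin: centre of its underside.
- pot: Bystander to leave alone: terracotta pot, 72 mm across, 70 mm tall. Origin: centre of its underside.
- vase: Bystander to leave alone: dark grey beaker, 72 mm across, 90 mm tall. Origin: centre of its underside.
Not all that is in view belongs to the job. What is shaped like the plate but orange is not meant.

How it is judged:
On the way, in this order (a step that is already met when the one before it is completed fails the run):
1. the plate rests, about level, on the stud tops before it is in its place (contact force between plate and dock above 0.3 N and horizontal distance between plate and seat between 0.004 and 0.045 m and z of plate in the frame of seat between 0.006 and 0.02 m and angle between plate's own z axis and vertical below 0.15 rad), for 0.05 s.
2. the plate lies flat on the dock's bed, its holes over both studs, the spool not yet on it (z of plate in the frame of seat between -0.003 and 0.003 m and horizontal distance between plate and seat below 0.005 m and angle between plate's own z axis and vertical below 0.05 rad and angle between the y axis of plate and the y axis of dock, either way round below 0.06 rad and horizontal distance between spool and plate above 0.08 m), for 0.2 s.
3. the spool stands on the plate, over the spindle (z of plate in the frame of seat between -0.003 and 0.003 m and horizontal distance between plate and seat below 0.005 m and angle between plate's own z axis and vertical below 0.05 rad and angle between the y axis of plate and the y axis of dock, either way round below 0.06 rad and horizontal distance between spool and plate below 0.007 m and z of spool in the frame of plate between 0.003 and 0.009 m and angle between spool's own z axis and vertical below 0.06 rad), for 0.2 s.
At the end, for the whole second after the job is handed in: Plate flat on the dock's bed over both studs (3 mm in height, 5 mm sideways, level within 0.05 rad, along the dock within 0.06 rad, either way round); spool on the plate over the spindle (7 mm of its axis, 3 mm in height, upright within 0.06 rad); both released and at rest (all of step 3 and linear speed of each of plate, spool below 0.02 m/s and contact force between the fingers and spool below 0.1 N and contact force between the fingers and plate below 0.1 N); the robot touches nothing.
It fails at once if the plate or the spool is let fall (faster than 0.6 m/s, a fall of about 20 mm, out of the fingers) ((linear speed of plate above 0.6 m/s and contact force between the fingers and plate below 0.05 N) or (linear speed of spool above 0.6 m/s and contact force between the fingers and spool below 0.05 N)).
It fails at once if the plate is forced down hard on the dock (over 80 N) (contact force between plate and dock above 80 N).
It fails at once if the spool is forced down hard on the plate (over 80 N) (contact force between spool and plate above 80 N).
It fails at once if a piece of pottery is pushed more than 25 mm or tipped over (distance of any of jar, planter, cup, bowl, pot, vase from where it was at the start of the episode above 0.025 m or angle between any of jar, planter, cup, bowl, pot, vase's own z axis and vertical above 0.4 rad).
It also fails if it takes over 67 s, if anything falls off the work surface, if the arm or the gripper's body presses on something with over 40 N, if the wrist force passes 120 N, or if a joint passes its speed limit or range.

## Working session

There is one attempt and no reset: what is moved stays moved. The work goes in short steps, Python scripts to look and compute and a tool call to move; the robot and the scene stay as the last step left them, time stands still between calls to the robot, and variables do not carry over. Pictures are saved under pics/ and viewed, at most 10 in all, crops included, and the job is handed in when it is done.

Besides the shell and the picture viewer there is one more tool, called after ">>>" as name(argument=value, ...) on one line, values as JSON. send_rows: Moves the arm, as the interface text tells. Its arguments: {"type":"object","properties":{"increments":{"type":"array"},"newtons":{"type":"number"}},"required":["increments"]}

```bash
mkdir -p pics; cat > h.py <<'E'
import numpy as np, cv2
from rig import get_state, optics, sign_off
def grab(n):
    d=optics.get_image(n); return d
def ray(d,uv):
    K=np.array(d["K"]);k=d["k1"]
    uv=np.atleast_2d(np.array(uv,float))
    p=cv2.undistortPoints(uv[:,None],K,np.array([k,0,0,0,0.]))[:,0]
    R=cv2.Rodrigues(np.array(d["rvec"],float))[0];t=np.array(d["tvec"],float).ravel()
    dirs=np.c_[p,np.ones(len(p))]@R
    return -R.T@t,dirs
def onz(d,uv,z):
    c,r=ray(d,uv); return c+r*((z-c[2])/r[:,2])[:,None]
def proj(d,P):
    return cv2.projectPoints(np.atleast_2d(np.array(P,float)),np.array(d["rvec"],float),np.array(d["tvec"],float),np.array(d["K"]),np.array([d["k1"],0,0,0,0.]))[0][:,0]
def tri(d1,u1,d2,u2):
    c1,r1=ray(d1,u1);c2,r2=ray(d2,u2);r1=r1[0];r2=r2[0]
    s=np.linalg.lstsq(np.c_[r1,-r2],c2-c1,rcond=None)[0]
    a=c1+r1*s[0];b=c2+r2*s[1];return (a+b)/2,np.linalg.norm(a-b)
E
python3 - <<'E'
from h import *
for n in("top","side"):
    d=grab(n);cv2.imwrite(f"pics/{n}0.png",d["pixels"])
    print(n,ray(d,[[280,210]]),d["k1"])
print(get_state())
E
```

```text
top (array([0.33443305, 0.00542566, 1.21750026]), array([[ 0.16152038, -0.00289127, -0.9868653 ]])) 0.033801199177987545
side (array([ 0.07379132, -0.54135201,  0.72941638]), array([[ 0.48106762,  0.53913566, -0.69145818]])) -0.012510483373913407
{'clock': 0.1, 'qpos': array([ 1.00902659e+00,  2.76531550e-01,  1.50598716e+00, -4.34335709e-05,
        1.36075869e+00, -1.21001842e-01]), 'qd': array([-2.99625591e-04, -2.91209632e-03, -2.77018073e-03, -3.04990042e-06,
       -4.86772118e-04,  1.84455208e-03]), 'effort': array([ 2.20744296e-03, -4.17700052e+01, -2.46405548e+01, -1.99804217e-04,
        5.73398487e-03,  1.61892507e-05]), 'position': array([0.24507508, 0.51962236, 0.23053408]), 'ee_rot': array([-2.62011017e-04,  2.18599786e-01,  9.75814236e-01, -8.00871873e-04]), 'contact_force': array([ 0.42031354, -0.57398172,  0.26589186]), 'moment': array([-0.03007101, -0.03123682, -0.01334159]), 'gripper_force': 0.0, 'width': 0.08529685034000845}
```

View pics/top0.png

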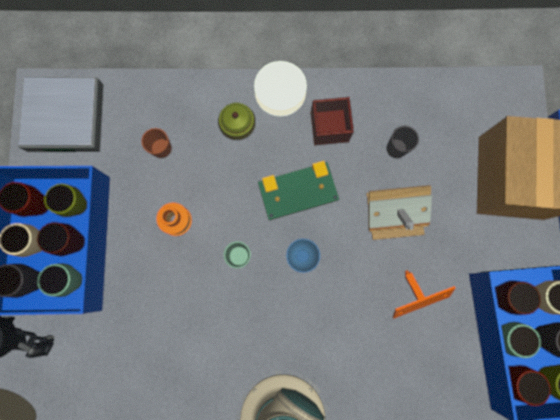

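View pics/side0.png

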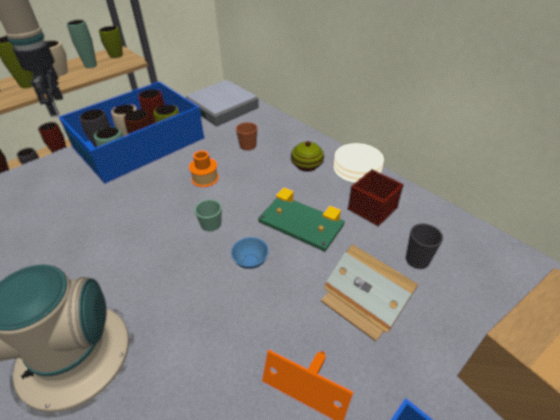

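The top view shows the dock near (298,190), lugs at (270,184) and (320,168), the plate on its stand at (400,212), and the spool at (173,219). In the side view they are at (300,220), (365,287) and (204,170). I'll enlarge the parts that matter.

```bash
python3 - <<'E'
from h import *
T=cv2.imread("pics/top0.png");S=cv2.imread("pics/side0.png")
def c(I,x,y,w=100,h=75): return cv2.resize(I[y:y+h,x:x+w],(400,300),interpolation=cv2.INTER_CUBIC)
m=np.vstack([np.hstack([c(T,250,150),c(T,350,170)]),np.hstack([c(S,250,180),c(S,315,245)])])
cv2.imwrite("pics/m1.png",m)
for n,I in(("top",T),("side",S)):
    H=cv2.cvtColor(I,cv2.COLOR_BGR2HSV)
    for nm,lo,hi in(("green",(65,100,40),(85,255,160)),("yellow",(20,180,150),(32,255,255)),("orange",(5,180,120),(15,255,255)),("brass",(12,60,60),(28,255,255))):
        k=cv2.inRange(H,lo,hi);N,_,st,ce=cv2.connectedComponentsWithStats(k)
        print(n,nm,[(st[i].tolist(),ce[i].round(1).tolist()) for i in range(1,N) if 4<st[i][4]<3000 and 100<ce[i][0]<460 and 80<ce[i][1]<400][:14])
E
```

```text
top green [([259, 168, 78, 50, 2119], [298.1, 192.6])]
top yellow [([313, 162, 15, 15, 157], [320.0, 168.9]), ([263, 176, 14, 15, 151], [269.6, 183.3])]
top orange [([157, 204, 33, 31, 610], [173.0, 218.6]), ([394, 272, 60, 45, 596], [420.5, 296.9])]
top brass [([232, 112, 6, 6, 17], [234.7, 114.5]), ([244, 133, 4, 4, 7], [245.9, 134.9]), ([235, 136, 8, 3, 10], [238.5, 137.1]), ([312, 160, 16, 18, 206], [319.7, 168.5]), ([262, 175, 16, 17, 201], [269.5, 183.1]), ([319, 184, 5, 5, 19], [320.8, 185.8]), ([367, 186, 64, 18, 623], [398.4, 192.9]), ([275, 197, 4, 4, 14], [276.7, 198.5]), ([157, 203, 35, 33, 815], [173.9, 219.0]), ([421, 207, 5, 4, 15], [423.3, 208.5]), ([374, 212, 5, 4, 17], [376.1, 213.4]), ([369, 223, 61, 17, 599], [397.1, 231.1]), ([397, 273, 57, 41, 383], [421.8, 294.9])]
side green [([259, 200, 84, 50, 2052], [301.1, 222.6])]
side yellow [([277, 188, 16, 12, 121], [284.7, 194.0]), ([323, 207, 17, 13, 146], [331.7, 213.1])]
side orange [([190, 151, 26, 25, 465], [202.2, 164.0]), ([192, 176, 26, 10, 48], [205.8, 182.7]), ([263, 351, 89, 69, 2963], [307.1, 384.5])]
side brass [([132, 108, 4, 4, 9], [133.6, 109.3]), ([153, 108, 3, 10, 17], [153.9, 112.1]), ([113, 112, 15, 22, 171], [120.6, 120.7]), ([305, 142, 6, 4, 13], [307.4, 143.3]), ([190, 151, 28, 35, 729], [203.2, 169.6]), ([296, 154, 25, 6, 44], [308.0, 157.1]), ([292, 156, 32, 10, 94], [307.9, 161.6]), ([306, 167, 6, 1, 6], [308.5, 167.0]), ([374, 170, 6, 3, 7], [376.4, 170.9]), ([357, 178, 3, 2, 5], [358.2, 178.6]), ([276, 187, 18, 15, 192], [285.4, 194.4]), ([323, 205, 18, 16, 205], [332.0, 213.0]), ([277, 208, 5, 5, 18], [278.7, 210.1]), ([319, 226, 4, 5, 20], [320.5, 228.0])]
```

View pics/m1.png

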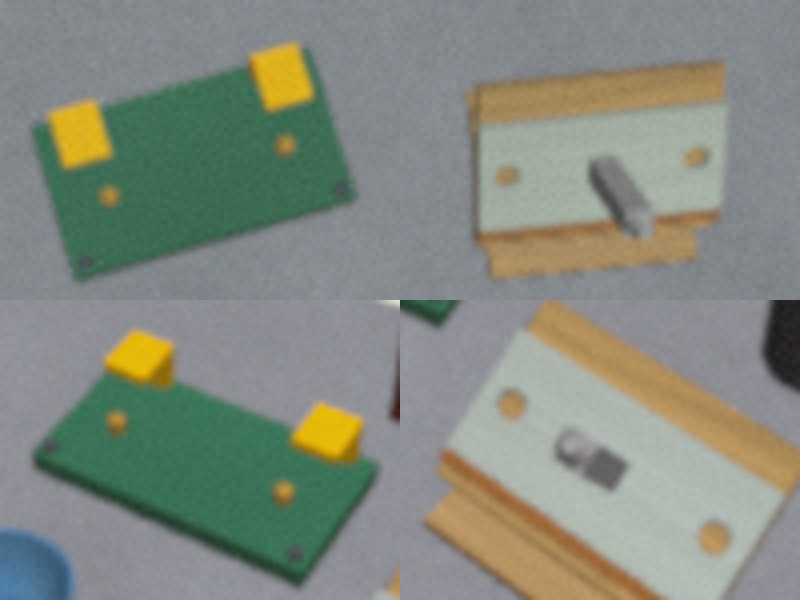

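The montage shows the dock's studs, both plate holes, and the spindle tip, at roughly top (410.5,225) and side (358,281). I'll triangulate them.

```bash
python3 - <<'E'
from h import *
t=grab("top");s=grab("side")
sd=[tri(t,a,s,b) for a,b in(((276.7,198.5),(278.7,210.1)),((320.8,185.8),(320.5,228.0)))]
print("studs",sd, "onz",onz(t,[(276.7,198.5),(320.8,185.8)],.029),onz(s,[(278.7,210.1),(320.5,228.0)],.029))
print("lugs",onz(t,[(269.6,183.3),(320,168.9)],.050),onz(s,[(282.5,192),(329.5,211)],.050))
h=[tri(t,a,s,b) for a,b in(((376.1,213.4),(342.5,271.2)),((423.3,208.5),(393.2,304.4)))]
print("holes",h)
tip=tri(t,(410.5,225),s,(358,281.2));print("tip",tip)
m=(h[0][0]+h[1][0])/2;v=tip[0]-m;print(m,v,np.linalg.norm(v))
y=h[0][0]-h[1][0];print("yaw",np.arctan2(-y[0],y[1]),np.linalg.norm(y))
# spool top of hub: ring centre
for n,d in(("top",t),("side",s)):
    I=d["pixels"];H=cv2.cvtColor(I,cv2.COLOR_BGR2HSV);k=cv2.inRange(H,(5,150,90),(18,255,255))
    N,_,st,ce=cv2.connectedComponentsWithStats(k)
    print(n,[(st[i].tolist()) for i in range(1,N) if st[i][4]>40 and 150<ce[i][0]<230 and 140<ce[i][1]<240])
T=t["pixels"];S=s["pixels"]
c=lambda I,x,y:cv2.resize(I[y:y+50,x:x+50],(400,400),interpolation=cv2.INTER_CUBIC)
cv2.imwrite("pics/sp.png",np.hstack([c(T,148,194),c(S,180,145)]))
E
```

```text
studs [(array([0.56131762, 0.01049408, 0.02439838]), np.float64(0.00040816202710774416)), (array([ 0.59553228, -0.10898495,  0.02372217]), np.float64(0.00015271978514360286))] onz [[ 0.56026777  0.01058322  0.029     ]
 [ 0.5943145  -0.10843362  0.029     ]] [[ 0.55832569  0.00680835  0.029     ]
 [ 0.59170241 -0.11225177  0.029     ]]
lugs [[ 0.59736736  0.02907014  0.05      ]
 [ 0.63572396 -0.1052562   0.05      ]] [[ 0.59836673  0.0355642   0.05      ]
 [ 0.63625312 -0.09963793  0.05      ]]
holes [(array([ 0.51425607, -0.24866147,  0.05394085]), np.float64(1.2216444703863814e-05)), (array([ 0.52642996, -0.37200193,  0.05383011]), np.float64(2.002223335721227e-05))]
tip (array([ 0.47334604, -0.31501142,  0.12409942]), np.float64(0.002320130480778585))
[ 0.52034301 -0.3103317   0.05388548] [-0.04699697 -0.00467973  0.07021394] 0.08462040565553243
yaw 0.09838291116796448 0.123939845747335
top [[151, 139, 17, 14, 82], [157, 203, 34, 32, 784]]
side [[189, 151, 28, 25, 503], [192, 174, 26, 13, 89]]
```

View pics/sp.png

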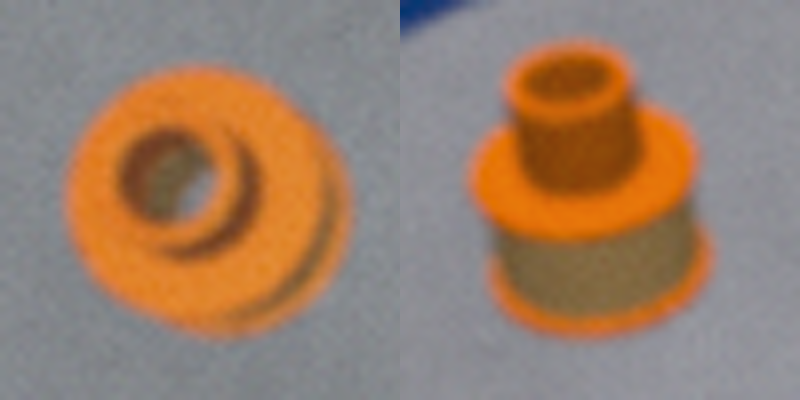

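```bash
cat >> h.py <<'E'
from scipy.spatial.transform import Rotation as R3
def Rq(q): return R3.from_quat([q[1],q[2],q[3],q[0]])
def to(p,Rt):
    s=get_state(); dr=(R3.from_matrix(Rt)*Rq(s["ee_rot"]).inv()).as_rotvec()
    print("lin",(np.array(p)-s["position"]).round(4),"rot",dr.round(4),"t",s["clock"],"F",np.round(s["contact_force"],1),"q",np.round(s["qpos"],2))
def frame(z,y):
    z=np.array(z)/np.linalg.norm(z);y=np.array(y,float);y-=z*(y@z);y/=np.linalg.norm(y)
    return np.c_[np.cross(y,z),y,z]
yawP=.0984; oP=np.array([.522,-.3101,.0515])
nP=np.array([-np.sin(.6109)*np.cos(yawP),-np.sin(.6109)*np.sin(yawP),np.cos(.6109)])
RP=frame(-nP,[np.sin(yawP),-np.cos(yawP),0])
E
python3 - <<'E'
from h import *
t=grab("top");s=grab("side")
print("hub",tri(t,(168.6,215.3),s,(200.9,154.6)),"flange",onz(t,[(172.6,218.5)],.05),"bore z.088",onz(t,[(168.6,215.3)],.088),onz(s,[(200.9,154.6)],.088))
to(oP+.15*nP,RP); print(RP)
E
```

```text
hub (array([0.508319  , 0.28375393, 0.08665942]), np.float64(0.001258212289142366)) flange [[0.50485758 0.28239512 0.05      ]] bore z.088 [[0.50754968 0.28370317 0.088     ]] [[0.50798386 0.28177087 0.088     ]]
lin [ 0.1911 -0.8384 -0.0566] rot [ 0.8049 -0.14   -2.4979] t 0.3 F [0.7 0.5 0.7] q [ 1.01  0.28  1.51  0.    1.36 -0.12]
[[ 8.15169656e-01  9.82412829e-02  5.70830169e-01]
 [ 8.04725889e-02 -9.95162625e-01  5.63516823e-02]
 [ 5.73604911e-01  1.51560504e-18 -8.19132105e-01]]
```

>>> send_rows(increments=[{"gripper": -1, "linear": [0.19, -0.84, 0.0], "delta_rot": [0, 0, -2.4]}, {"gripper": -1, "linear": [0.19, -0.84, 0.0], "delta_rot": [0, 0, -2.4]}, {"gripper": -1, "linear": [0.19, -0.84, 0.0], "delta_rot": [0, 0, -2.4]}, {"gripper": -1, "linear": [0.19, -0.84, 0.0], "delta_rot": [0, 0, -2.4]}, {"gripper": -1, "linear": [0.19, -0.84, 0.0], "delta_rot": [0, 0, -2.4]}, {"gripper": -1, "linear": [0.19, -0.84, 0.0], "delta_rot": [0, 0, -2.4]}, {"gripper": -1, "linear": [0.19, -0.84, 0.0], "delta_rot": [0, 0, -2.4]}, {"gripper": -1, "linear": [0.19, -0.84, 0.0], "delta_rot": [0, 0, -2.4]}])

```text
clock: 1.1
position: [0.3336, 0.1281, 0.2316]
ee_rot: [0.0, 0.733, 0.68, 0.001]
contact_force: [1.3, -0.8, -0.7]
width: 0.0854
gripper_force: 0.0
```

```bash
python3 -c "
from h import *
to(oP+.15*nP,RP)"
```

```text
lin [ 0.1028 -0.4467 -0.0573] rot [ 0.4744 -0.4614 -1.3499] t 1.1 F [ 1.3 -0.8 -0.7] q [ 0.17 -0.06  1.9  -0.    1.3   0.25]
```

>>> send_rows(increments=[{"gripper": -1, "linear": [0.103, -0.447, 0.0], "delta_rot": [0.474, -0.461, -1.35]}, {"gripper": -1, "linear": [0.103, -0.447, 0.0], "delta_rot": [0.474, -0.461, -1.35]}, {"gripper": -1, "linear": [0.103, -0.447, 0.0], "delta_rot": [0.474, -0.461, -1.35]}, {"gripper": -1, "linear": [0.103, -0.447, 0.0], "delta_rot": [0.474, -0.461, -1.35]}, {"gripper": -1, "linear": [0.103, -0.447, 0.0], "delta_rot": [0.474, -0.461, -1.35]}, {"gripper": -1, "linear": [0.103, -0.447, 0.0], "delta_rot": [0.474, -0.461, -1.35]}, {"gripper": -1, "linear": [0.103, -0.447, 0.0], "delta_rot": [0.474, -0.461, -1.35]}, {"gripper": -1, "linear": [0.103, -0.447, 0.0], "delta_rot": [0.474, -0.461, -1.35]}])

```text
clock: 1.9
position: [0.4207, -0.2519, 0.2317]
ee_rot: [-0.011, 0.948, 0.204, 0.243]
contact_force: [0.3, 0.1, 0.5]
width: 0.0859
gripper_force: 0.0
```

```bash
python3 -c "
from h import *
to(oP+.15*nP,RP)"
```

```text
lin [ 0.0156 -0.0667 -0.0574] rot [ 0.1064 -0.1016 -0.2999] t 1.9 F [0.3 0.1 0.5] q [-1.04  0.03  1.93  0.53  1.11 -0.12]
```

>>> send_rows(increments=[{"gripper": -1, "linear": [0.015, -0.065, -0.055], "delta_rot": [0.106, -0.102, -0.3]}, {"gripper": -1, "linear": [0.015, -0.065, -0.055], "delta_rot": [0.106, -0.102, -0.3]}, {"gripper": -1, "linear": [0.015, -0.065, -0.055], "delta_rot": [0.106, -0.102, -0.3]}, {"gripper": -1, "linear": [0.015, -0.065, -0.055], "delta_rot": [0.106, -0.102, -0.3]}, {"gripper": -1, "linear": [0.015, -0.065, -0.055], "delta_rot": [0.106, -0.102, -0.3]}, {"gripper": -1, "linear": [0.015, -0.065, -0.055], "delta_rot": [0.106, -0.102, -0.3]}])

```text
clock: 2.5
position: [0.4367, -0.3134, 0.1779]
ee_rot: [-0.014, 0.952, 0.052, 0.3]
contact_force: [-0.3, -0.1, -0.1]
width: 0.0853
gripper_force: 0.0
```

```bash
python3 -c "
from h import *
to(oP+.15*nP,RP)
for k in (.15,.043): print(proj(grab('top'),oP+k*nP),proj(grab('side'),oP+k*nP))
T=grab('top')['pixels'];S=grab('side')['pixels']
c=lambda I,x,y:cv2.resize(I[y:y+150,x:x+100],(400,600),interpolation=cv2.INTER_CUBIC)
cv2.imwrite('pics/a.png',np.hstack([c(T,350,150),c(S,300,180)]))"
```

```text
lin [-0.0003 -0.0052 -0.0035] rot [ 0.0043 -0.0005 -0.0102] t 2.5 F [-0.3 -0.1 -0.1] q [-1.14  0.13  2.03  0.75  0.92 -0.13]
[[418.84919067 238.44246126]] [[350.41575765 276.98853521]]
[[404.44482676 217.80952671]] [[362.92729016 284.71996305]]
```

View pics/a.png

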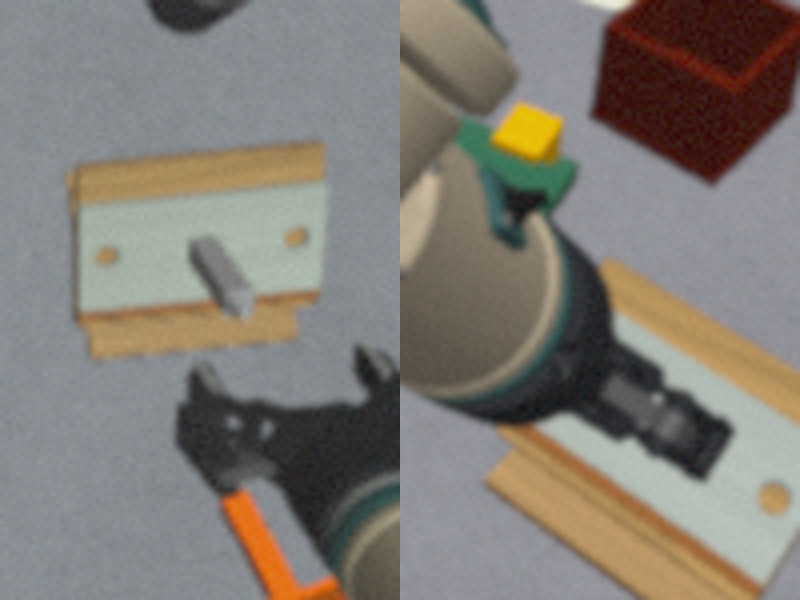

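The view shows the fingertips at about crop-left (203,370) and (372,365). The spindle lies a little left of their middle, so I'll check this numerically.

```bash
python3 - <<'E'
from h import *
d=grab("top");s=get_state();R=Rq(s["ee_rot"]).as_matrix();p=s["position"]
print(p,R.round(3).tolist())
for a in(-.057,-.0425,.0425,.057):
    for b in(0,-.013): print(a,b,((proj(d,p+R[:,1]*a+R[:,2]*b)-[350,150])*4).round(0))
for k in(.006,.03,.096,.15): print(k,((proj(d,oP+k*nP)-[350,150])*4).round(0))
E
```

```text
[ 0.43622922 -0.31371328  0.17666523] [[0.815, 0.107, 0.569], [0.089, -0.994, 0.059], [0.572, 0.002, -0.82]]
-0.057 0 [[170. 365.]]
-0.057 -0.013 [[177. 376.]]
-0.0425 0 [[195. 362.]]
-0.0425 -0.013 [[202. 373.]]
0.0425 0 [[341. 345.]]
0.0425 -0.013 [[350. 356.]]
0.057 0 [[366. 343.]]
0.057 -0.013 [[375. 354.]]
0.006 [[200. 246.]]
0.03 [[211. 262.]]
0.096 [[245. 310.]]
0.15 [[275. 354.]]
```

>>> send_rows(increments=[{"gripper": -1, "linear": [0.02, 0.002, -0.03], "delta_rot": [0, 0, -0.01]}, {"gripper": -1, "linear": [0.035, 0.0035, -0.05], "delta_rot": [0, 0, -0.01]}, {"gripper": -1, "linear": [0.05, 0.005, -0.072], "delta_rot": [0, 0, -0.01]}, {"gripper": -1, "linear": [0.061, 0.006, -0.089], "delta_rot": [0, 0, -0.01]}, {"gripper": -1, "linear": [0.061, 0.006, -0.089], "delta_rot": [0, 0, -0.01]}, {"gripper": -1, "linear": [0.061, 0.006, -0.089], "delta_rot": [0, 0, -0.01]}])

```text
clock: 3.45
position: [0.4971, -0.3078, 0.0873]
ee_rot: [-0.014, 0.953, 0.046, 0.299]
contact_force: [-1.4, -0.1, 0.1]
width: 0.0852
gripper_force: 0.0
```

```bash
python3 -c "
from h import *
to(oP+.043*nP,RP)
T=grab('top')['pixels'];S=grab('side')['pixels']
c=lambda I,x,y:cv2.resize(I[y:y+75,x:x+50],(400,600),interpolation=cv2.INTER_CUBIC)
cv2.imwrite('pics/b.png',np.hstack([c(T,375,180),c(S,350,250)]))"
```

```text
lin [ 0.0004 -0.0048 -0.0005] rot [ 0.0008 -0.0019  0.0019] t 3.45 F [-1.4 -0.1  0.1] q [-1.01  0.31  2.09  0.95  0.68 -0.27]
```

View pics/b.png

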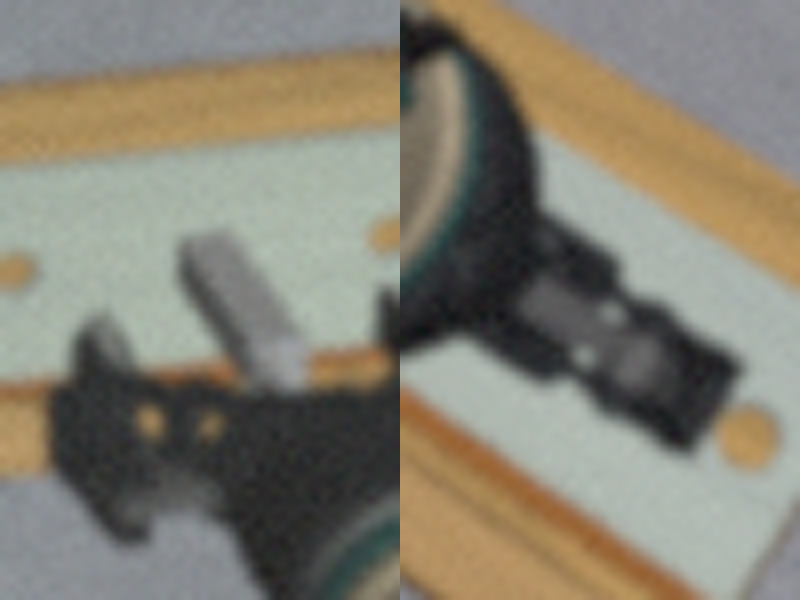

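The fingers now flank the spindle: inner edges are about 120 and 380 in the left crop and the spindle axis about 245. They are centred, so I close.

>>> send_rows(increments=[{"gripper": 1, "linear": [0, 0, 0], "delta_rot": [0, 0, 0]}, {"gripper": 1, "linear": [0, 0, 0], "delta_rot": [0, 0, 0]}, {"gripper": 1, "linear": [0, 0, 0], "delta_rot": [0, 0, 0]}, {"gripper": 1, "linear": [0, 0, 0], "delta_rot": [0, 0, 0]}, {"gripper": 1, "linear": [0, 0, 0], "delta_rot": [0, 0, 0]}, {"gripper": 1, "linear": [0, 0, 0], "delta_rot": [0, 0, 0]}, {"gripper": 1, "linear": [0, 0, 0], "delta_rot": [0, 0, 0]}, {"gripper": 1, "linear": [0, 0, 0], "delta_rot": [0, 0, 0]}], newtons=60)

```text
clock: 4.35
position: [0.497, -0.3093, 0.0879]
ee_rot: [-0.012, 0.953, 0.046, 0.3]
contact_force: [-5.3, -2.8, 4.6]
width: 0.0172
gripper_force: 59.1
```

>>> send_rows(increments=[{"gripper": 1, "linear": [-0.006, -0.0006, 0.008], "delta_rot": [0, 0, 0]}, {"gripper": 1, "linear": [-0.017, -0.002, 0.025], "delta_rot": [0, 0, 0]}, {"gripper": 1, "linear": [-0.028, -0.003, 0.045], "delta_rot": [0, 0, 0]}, {"gripper": 1, "linear": [-0.04, -0.004, 0.07], "delta_rot": [0, 0, 0]}, {"gripper": 1, "linear": [-0.05, -0.005, 0.1], "delta_rot": [0, 0, 0]}, {"gripper": 1, "linear": [-0.05, -0.005, 0.12], "delta_rot": [0, 0, 0]}, {"gripper": 1, "linear": [-0.05, -0.005, 0.12], "delta_rot": [0, 0, 0]}])

```text
clock: 5.05
position: [0.4468, -0.3136, 0.2094]
ee_rot: [-0.012, 0.953, 0.047, 0.3]
contact_force: [0.3, -0.7, -3.7]
width: 0.0174
gripper_force: 59.3
```

```bash
cat >> h.py <<'E'
yD=.279; xD=np.array([np.cos(yD),np.sin(yD),0]); yDv=np.array([-np.sin(yD),np.cos(yD),0]); seat=np.array([.5784,-.0492,.018])
RD=frame([0,0,-1],-yDv)
E
python3 -c "
from h import *
to(seat-.07*xD+[0,0,.043+.06],RD)"
```

```text
lin [ 0.0643  0.2451 -0.0884] rot [-0.1086  0.6008  0.1752] t 5.05 F [ 0.3 -0.7 -3.7] q [-1.12  0.1   1.97  0.71  0.96 -0.03]
```

>>> send_rows(increments=[{"gripper": 1, "linear": [0.008, 0.03, 0], "delta_rot": [-0.014, 0.075, 0.022]}, {"gripper": 1, "linear": [0.016, 0.061, 0], "delta_rot": [-0.027, 0.15, 0.044]}, {"gripper": 1, "linear": [0.024, 0.092, -0.01], "delta_rot": [-0.041, 0.225, 0.066]}, {"gripper": 1, "linear": [0.032, 0.123, -0.015], "delta_rot": [-0.054, 0.3, 0.088]}, {"gripper": 1, "linear": [0.045, 0.17, -0.02], "delta_rot": [-0.075, 0.42, 0.12]}, {"gripper": 1, "linear": [0.056, 0.21, -0.03], "delta_rot": [-0.095, 0.52, 0.15]}, {"gripper": 1, "linear": [0.064, 0.245, -0.04], "delta_rot": [-0.109, 0.601, 0.175]}, {"gripper": 1, "linear": [0.064, 0.245, -0.04], "delta_rot": [-0.109, 0.601, 0.175]}])

```text
clock: 5.85
position: [0.5116, -0.0614, 0.1636]
ee_rot: [-0.004, 0.99, 0.142, -0.004]
contact_force: [-0.5, -0.9, -3.8]
width: 0.0171
gripper_force: 60.0
```

```bash
python3 - <<'E'
from h import *
to(seat-.07*xD+[0,0,.043+.06],RD)
T=grab('top')['pixels'];S=grab('side')['pixels']
c=lambda I,x,y:cv2.resize(I[y:y+112,x:x+75],(400,600),interpolation=cv2.INTER_CUBIC)
cv2.imwrite('pics/c.png',np.hstack([c(T,255,150),c(S,265,170)]))
E
```

```text
lin [-0.0005 -0.0071 -0.0426] rot [-0.0077 -0.0085 -0.0057] t 5.85 F [-0.5 -0.9 -3.8] q [-0.26  0.24  1.73  0.01  1.18  1.03]
```

View pics/c.png

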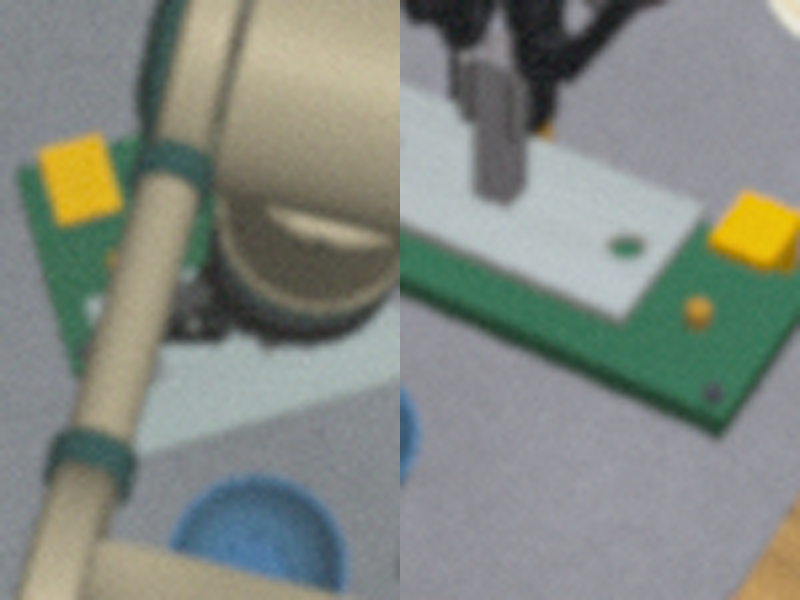

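The side view shows the plate roughly level, its −y hole at crop (628,245), the −y stud at (698,312) and the lug at (755,232). I'll lower it closer and measure the hole against the stud there.

>>> send_rows(increments=[{"gripper": 1, "linear": [0.006, 0, -0.017], "delta_rot": [-0.008, -0.008, -0.006]}, {"gripper": 1, "linear": [0.012, 0, -0.035], "delta_rot": [-0.008, -0.008, -0.006]}, {"gripper": 1, "linear": [0.018, 0, -0.052], "delta_rot": [-0.008, -0.008, -0.006]}, {"gripper": 1, "linear": [0.024, 0, -0.065], "delta_rot": [-0.008, -0.008, -0.006]}, {"gripper": 1, "linear": [0.024, 0, -0.069], "delta_rot": [-0.008, -0.008, -0.006]}, {"gripper": 1, "linear": [0.024, 0, -0.069], "delta_rot": [-0.008, -0.008, -0.006]}, {"gripper": 1, "linear": [0.024, 0, -0.069], "delta_rot": [-0.008, -0.008, -0.006]}])

```text
clock: 6.65
position: [0.5349, -0.0684, 0.0988]
ee_rot: [0.003, 0.991, 0.134, 0.003]
contact_force: [0.9, 0.5, -3.6]
width: 0.0176
gripper_force: 60.0
```

```bash
python3 - <<'E'
from h import *
to(seat-.045*xD+[0,0,.043+.034],RD)
d=grab('side');S=d['pixels'];H=cv2.cvtColor(S,cv2.COLOR_BGR2HSV)
cv2.imwrite('pics/d.png',cv2.resize(S[175:275,230:350],(792,600),interpolation=cv2.INTER_CUBIC))
for nm,lo,hi in(("green",(60,80,30),(90,255,200)),("brass",(10,80,80),(19,255,255)),("yellow",(20,180,150),(32,255,255)),("plate",(60,8,130),(105,45,255))):
    k=cv2.inRange(H,lo,hi);N,_,st,ce=cv2.connectedComponentsWithStats(k)
    print(nm,[(st[i].tolist(),ce[i].round(1).tolist()) for i in range(1,N) if 4<st[i][4]<4000 and 230<ce[i][0]<350 and 175<ce[i][1]<275])
E
```

```text
lin [ 0.0002  0.0069 -0.0038] rot [0.0056 0.0069 0.0096] t 6.65 F [ 0.9  0.5 -3.6] q [-0.25  0.33  1.79 -0.    1.02  1.05]
green [([275, 199, 9, 5, 22], [279.4, 200.8]), ([300, 203, 44, 47, 519], [323.7, 226.6]), ([314, 231, 3, 2, 5], [314.8, 231.6])]
brass []
yellow [([277, 193, 6, 6, 28], [279.6, 195.5]), ([323, 207, 17, 13, 148], [331.7, 213.1])]
plate [([257, 198, 72, 47, 1376], [293.5, 222.8]), ([306, 204, 18, 8, 24], [314.2, 207.4]), ([341, 218, 4, 3, 6], [342.5, 219.0])]
```

View pics/d.png

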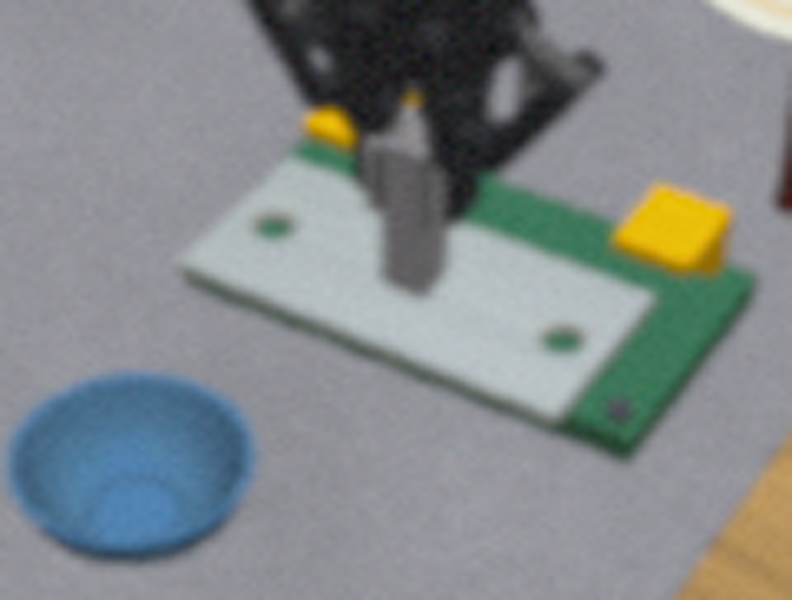

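The view shows plate holes at crop (275,225) and (563,340) above the dock, with the lugs clear behind. Next I compute the offset from the studs.

```bash
python3 - <<'E'
from h import *
d=grab('side');p=get_state()["position"];print(p)
for z in(.058,.0615,.065):
    h=onz(d,[(271.3,212.1),(314.9,231.3)],z);m=h.mean(0);v=h[0]-h[1]
    print(z,m,np.linalg.norm(v),"yaw",np.arctan2(-v[0],v[1]),"m-tcp",(m-p)[:2],"dock frame",(m-seat)@xD,(m-seat)@yDv)
st=onz(d,[(278.7,210.1),(320.5,228.0)],.024);v=st[0]-st[1];print("stud",st,st.mean(0),np.linalg.norm(v),np.arctan2(-v[0],v[1]))
E
```

```text
[ 0.53531174 -0.06823507  0.09915293]
0.058 [ 0.53619084 -0.06855835  0.058     ] 0.12420456571970832 yaw 0.26754633664315247 m-tcp [ 0.0008791  -0.00032328] dock frame -0.04590817072834646 -0.006985619293906817
0.0615 [ 0.53378041 -0.07102296  0.0615    ] 0.12355710463164848 yaw 0.2675463366431532 m-tcp [-0.00153133 -0.00278789] dock frame -0.04890412624481396 -0.008691106120749465
0.065 [ 0.53136999 -0.07348757  0.065     ] 0.12290964354358858 yaw 0.26754633664315314 m-tcp [-0.00394175 -0.0052525 ] dock frame -0.05190008176128159 -0.010396592947592162
stud [[ 0.56178459  0.01072145  0.024     ]
 [ 0.59539957 -0.10918859  0.024     ]] [ 0.57859208 -0.04923357  0.024     ] 0.12453266772696324 0.27331930902963963
```

>>> send_rows(increments=[{"gripper": 1, "linear": [0.006, 0.004, -0.003], "delta_rot": [0.001, 0.001, 0.004]}, {"gripper": 1, "linear": [0.012, 0.009, -0.007], "delta_rot": [0.003, 0.003, 0.008]}, {"gripper": 1, "linear": [0.0175, 0.013, -0.012], "delta_rot": [0.003, 0.003, 0.008]}, {"gripper": 1, "linear": [0.0175, 0.013, -0.016], "delta_rot": [0.003, 0.003, 0.008]}, {"gripper": 1, "linear": [0.0175, 0.013, -0.018], "delta_rot": [0.003, 0.003, 0.008]}, {"gripper": 1, "linear": [0.0175, 0.013, -0.018], "delta_rot": [0.003, 0.003, 0.008]}, {"gripper": 1, "linear": [0.0175, 0.013, -0.018], "delta_rot": [0.003, 0.003, 0.008]}])

```text
clock: 7.45
position: [0.5523, -0.055, 0.0802]
ee_rot: [0.001, 0.99, 0.139, 0.001]
contact_force: [-0.7, -0.1, -3.6]
width: 0.0175
gripper_force: 60.0
```

>>> send_rows(increments=[{"gripper": 1, "linear": [0, 0, -0.001], "delta_rot": [0, 0, 0]}, {"gripper": 1, "linear": [0, 0, -0.002], "delta_rot": [0, 0, 0]}, {"gripper": 1, "linear": [0, 0, -0.003], "delta_rot": [0, 0, 0]}, {"gripper": 1, "linear": [0, 0, -0.003], "delta_rot": [0, 0, 0]}])

```text
clock: 7.85
position: [0.5524, -0.055, 0.0772]
ee_rot: [0.001, 0.99, 0.139, 0.001]
contact_force: [-0.8, 0.4, -4.4]
width: 0.017
gripper_force: 60.0
```

Not in contact yet (still −4 N of weight). I'll take a look for measuring while it is just above.

```bash
python3 - <<'E'
from h import *
d=grab('side');S=d['pixels'];H=cv2.cvtColor(S,cv2.COLOR_BGR2HSV)
p=get_state()["position"]
k=cv2.inRange(H,(60,8,120),(105,60,255))
k=(k>0).astype(np.uint8); N,l,st,ce=cv2.connectedComponentsWithStats(k)
i=max((i for i in range(1,N) if 230<ce[i][0]<350 and 175<ce[i][1]<275),key=lambda i:st[i][4])
m=(l==i).astype(np.uint8);cs,hi=cv2.findContours(m,cv2.RETR_CCOMP,cv2.CHAIN_APPROX_NONE)
hol=[cv2.moments(c) for c,h in zip(cs,hi[0]) if h[3]>=0 and 8<cv2.contourArea(c)<200]
hc=[(q["m10"]/q["m00"],q["m01"]/q["m00"],q["m00"]) for q in hol];print(hc)
cv2.imwrite('pics/e.png',cv2.resize(S[175:275,230:350],(792,600),interpolation=cv2.INTER_CUBIC))
a=[c[:2] for c in hc]
a.sort()
if len(a)>=2:
  for z in(.037,.041):
    h=onz(d,[a[0],a[-1]],z);mm=h.mean(0);v=h[0]-h[1]
    print(z,mm,np.linalg.norm(v),np.arctan2(-v[0],v[1]),(mm-p)[:2],"dock",(mm-seat)@xD,(mm-seat)@yDv)
E
```

```text
[(315.5, 231.0, 12.0)]
```

View pics/e.png

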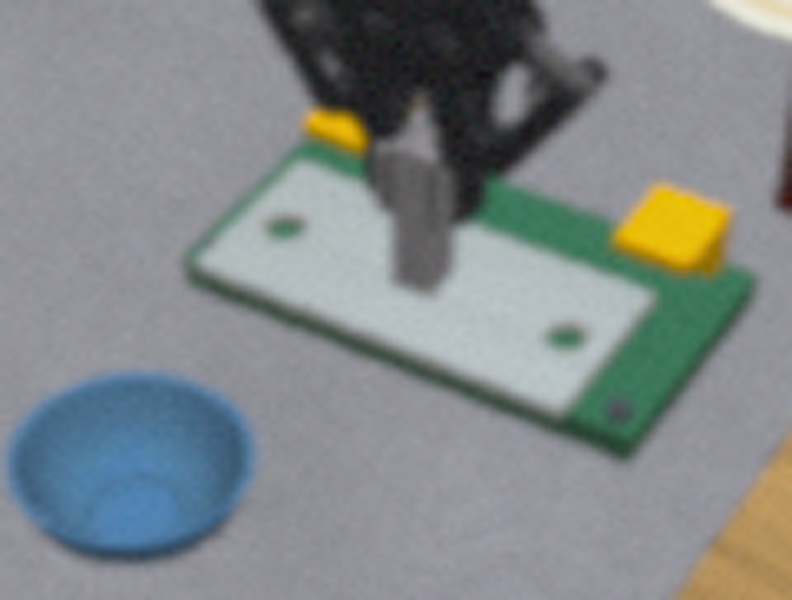

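The view shows the plate just above the studs, with holes at crop (285,226) and (567,335). I keep lowering to contact and compute the offset.

```bash
python3 - <<'E'
from h import *
d=grab('side');p=get_state()["position"]
for z in(.037,.041):
    h=onz(d,[(272.8,212.25),(315.5,230.7)],z);mm=h.mean(0);v=h[0]-h[1]
    print(z,mm,np.linalg.norm(v),np.arctan2(-v[0],v[1]),(mm-p)[:2],"dock",(mm-seat)@xD,(mm-seat)@yDv)
E
```

```text
0.037 [ 0.55316055 -0.0550956   0.037     ] 0.12477293355168569 0.27527377340827697 [ 0.00066901 -0.00011881] dock -0.02588709047144469 0.0012831774817422504
0.041 [ 0.5503913  -0.05790464  0.041     ] 0.12405213642941874 0.27527377340827747 [-0.00210024 -0.00292786] dock -0.02932285533949048 -0.0006546038286181295
```

>>> send_rows(increments=[{"gripper": 1, "linear": [0, 0, -0.001], "delta_rot": [0, 0, 0]}, {"gripper": 1, "linear": [0, 0, -0.002], "delta_rot": [0, 0, 0]}, {"gripper": 1, "linear": [0, 0, -0.003], "delta_rot": [0, 0, 0]}, {"gripper": 1, "linear": [0, 0, -0.003], "delta_rot": [0, 0, 0]}])

```text
clock: 8.35
position: [0.5524, -0.0549, 0.0741]
ee_rot: [0.001, 0.99, 0.139, 0.001]
contact_force: [0.2, -0.9, -3.6]
width: 0.0168
gripper_force: 60.0
```

>>> send_rows(increments=[{"gripper": 1, "linear": [0, 0, -0.0005], "delta_rot": [0, 0, 0]}, {"gripper": 1, "linear": [0, 0, -0.001], "delta_rot": [0, 0, 0]}, {"gripper": 1, "linear": [0, 0, -0.0015], "delta_rot": [0, 0, 0]}, {"gripper": 1, "linear": [0, 0, -0.0015], "delta_rot": [0, 0, 0]}])

```text
clock: 8.75
position: [0.5526, -0.0551, 0.0735]
ee_rot: [0.002, 0.99, 0.139, 0.002]
contact_force: [-1.6, -0.3, 3.1]
width: 0.017
gripper_force: 61.0
```

>>> send_rows(increments=[{"gripper": 1, "linear": [0.0029, 0.0008, 0.0004], "delta_rot": [0, 0, 0]}, {"gripper": 1, "linear": [0.0058, 0.0016, 0.0004], "delta_rot": [0, 0, 0]}, {"gripper": 1, "linear": [0.0087, 0.0025, 0.0004], "delta_rot": [0, 0, 0]}, {"gripper": 1, "linear": [0.0115, 0.0033, 0.0004], "delta_rot": [0, 0, 0]}, {"gripper": 1, "linear": [0.0144, 0.0041, 0.0004], "delta_rot": [0, 0, 0]}, {"gripper": 1, "linear": [0.0173, 0.0049, 0.0004], "delta_rot": [0, 0, 0]}, {"gripper": 1, "linear": [0.0202, 0.0057, 0.0004], "delta_rot": [0, 0, 0]}, {"gripper": 1, "linear": [0.0202, 0.0057, 0.0004], "delta_rot": [0, 0, 0]}])

```text
clock: 9.55
position: [0.573, -0.0491, 0.0733]
ee_rot: [0.001, 0.99, 0.139, 0.002]
contact_force: [-2.4, -0.0, 3.2]
width: 0.0176
gripper_force: 61.1
```

```bash
python3 - <<'E'
from h import *
d=grab('side');S=d['pixels'];p=get_state();print(p["position"],p["contact_force"],p["moment"],(p["position"]-seat)@xD,(p["position"]-seat)@yDv)
H=cv2.cvtColor(S,cv2.COLOR_BGR2HSV)
# centroid of plate holes: darker / saturated pixels within windows
for c in((280,211),(322,230)):
    x0,y0=c[0]-9,c[1]-8
    w=H[y0:y0+16,x0:x0+18];m=(w[...,1]>70)
    N,l,st,ce=cv2.connectedComponentsWithStats(m.astype(np.uint8))
    print([(st[i].tolist(),(ce[i]+[x0,y0]).round(1).tolist()) for i in range(1,N) if st[i][4]>5])
I=cv2.resize(S[185:260,240:350],(792,540),interpolation=cv2.INTER_CUBIC);cv2.imwrite('pics/f.png',I)
E
```

```text
[ 0.57300541 -0.04909381  0.07329689] [-2.4124179  -0.67069758  3.12510832] [0.03060535 0.54552806 0.00952385] -0.005156744757948169 0.0015877260374068814
[([6, 5, 3, 3, 6], [278.2, 208.8])]
[([6, 4, 3, 3, 7], [320.0, 226.7]), ([9, 4, 9, 12, 62], [327.3, 233.1])]
```

>>> send_rows(increments=[{"gripper": 1, "linear": [0.001, 0.0003, -0.0003], "delta_rot": [0, 0, 0]}, {"gripper": 1, "linear": [0.002, 0.0006, -0.0003], "delta_rot": [0, 0, 0]}, {"gripper": 1, "linear": [0.003, 0.0008, -0.0003], "delta_rot": [0, 0, 0]}, {"gripper": 1, "linear": [0.003, 0.0008, -0.0003], "delta_rot": [0, 0, 0]}])

```text
clock: 10.0
position: [0.5763, -0.0484, 0.0724]
ee_rot: [0.001, 0.99, 0.138, 0.002]
contact_force: [0.1, 0.0, -4.1]
width: 0.017
gripper_force: 60.1
```

>>> send_rows(increments=[{"gripper": 1, "linear": [0.001, 0.0003, -0.0001], "delta_rot": [0, 0, 0]}, {"gripper": 1, "linear": [0.001, 0.0003, -0.0001], "delta_rot": [0, 0, 0]}])

```text
clock: 10.2
position: [0.5771, -0.048, 0.0721]
ee_rot: [0.001, 0.99, 0.139, 0.002]
contact_force: [0.6, -0.4, -5.1]
width: 0.0172
gripper_force: 60.1
```

>>> send_rows(increments=[{"gripper": 1, "linear": [0.001, 0.0003, 0], "delta_rot": [0, 0, 0]}, {"gripper": 1, "linear": [0.001, 0.0003, 0], "delta_rot": [0, 0, 0]}])

```text
clock: 10.4
position: [0.578, -0.0478, 0.0725]
ee_rot: [0.001, 0.99, 0.139, 0.002]
contact_force: [0.8, 0.1, -3.8]
width: 0.0173
gripper_force: 60.1
```

>>> send_rows(increments=[{"gripper": 1, "linear": [0, 0, -0.001], "delta_rot": [0, 0, 0]}, {"gripper": 1, "linear": [0, 0, -0.002], "delta_rot": [0, 0, 0]}, {"gripper": 1, "linear": [0, 0, -0.002], "delta_rot": [0, 0, 0]}])

```text
clock: 10.7
position: [0.5776, -0.0478, 0.0706]
ee_rot: [0.001, 0.99, 0.139, 0.001]
contact_force: [1.1, 0.8, -4.9]
width: 0.0171
gripper_force: 60.1
```

Holes are over the studs. Lowering further.

>>> send_rows(increments=[{"gripper": 1, "linear": [0, 0, -0.0015], "delta_rot": [0, 0, 0]}, {"gripper": 1, "linear": [0, 0, -0.003], "delta_rot": [0, 0, 0]}, {"gripper": 1, "linear": [0, 0, -0.0045], "delta_rot": [0, 0, 0]}, {"gripper": 1, "linear": [0, 0, -0.006], "delta_rot": [0, 0, 0]}, {"gripper": 1, "linear": [0, 0, -0.006], "delta_rot": [0, 0, 0]}])

```text
clock: 11.2
position: [0.5775, -0.0478, 0.0645]
ee_rot: [0.001, 0.99, 0.139, 0.001]
contact_force: [-0.0, 0.2, -3.6]
width: 0.0179
gripper_force: 60.1
```

>>> send_rows(increments=[{"gripper": 1, "linear": [0, 0, -0.001], "delta_rot": [0, 0, 0]}, {"gripper": 1, "linear": [0, 0, -0.002], "delta_rot": [0, 0, 0]}, {"gripper": 1, "linear": [0, 0, -0.002], "delta_rot": [0, 0, 0]}])

```text
clock: 11.5
position: [0.5776, -0.0478, 0.0626]
ee_rot: [0.001, 0.99, 0.139, 0.001]
contact_force: [-0.5, -0.0, -4.1]
width: 0.017
gripper_force: 60.1
```

>>> send_rows(increments=[{"gripper": 1, "linear": [0, 0, -0.0006], "delta_rot": [0, 0, 0]}, {"gripper": 1, "linear": [0, 0, -0.0012], "delta_rot": [0, 0, 0]}, {"gripper": 1, "linear": [0, 0, -0.0012], "delta_rot": [0, 0, 0]}])

```text
clock: 11.8
position: [0.5778, -0.0479, 0.0617]
ee_rot: [0.001, 0.99, 0.139, 0.002]
contact_force: [-0.7, -0.1, -3.0]
width: 0.0175
gripper_force: 60.2
```

>>> send_rows(increments=[{"gripper": 1, "linear": [0, 0, -0.0005], "delta_rot": [0, 0, 0]}, {"gripper": 1, "linear": [0, 0, -0.0005], "delta_rot": [0, 0, 0]}])

```text
clock: 12.0
position: [0.5779, -0.048, 0.0616]
ee_rot: [0.002, 0.99, 0.139, 0.002]
contact_force: [-1.1, -0.6, 0.1]
width: 0.0172
gripper_force: 60.6
```

>>> send_rows(increments=[{"gripper": 0, "linear": [0, 0, 0], "delta_rot": [0, 0, 0]}, {"gripper": 0, "linear": [0, 0, 0], "delta_rot": [0, 0, 0]}, {"gripper": 0, "linear": [0, 0, 0], "delta_rot": [0, 0, 0]}, {"gripper": 0, "linear": [0, 0, 0], "delta_rot": [0, 0, 0]}, {"gripper": 0, "linear": [0, 0, 0.02], "delta_rot": [0, 0, 0]}, {"gripper": 0, "linear": [0, 0, 0.05], "delta_rot": [0, 0, 0]}, {"gripper": 0, "linear": [0, 0, 0.09], "delta_rot": [0, 0, 0]}, {"gripper": 0, "linear": [0, 0, 0.13], "delta_rot": [0, 0, 0]}])

```text
clock: 12.8
position: [0.5773, -0.0477, 0.1921]
ee_rot: [0.001, 0.99, 0.139, 0.001]
contact_force: [0.5, -0.4, 0.3]
width: 0.0427
gripper_force: 0.0
```

>>> send_rows(increments=[{"gripper": -1, "linear": [-0.006, 0.03, 0], "delta_rot": [0, 0, 0]}, {"gripper": -1, "linear": [-0.016, 0.078, 0], "delta_rot": [0, 0, 0]}, {"gripper": -1, "linear": [-0.027, 0.126, 0], "delta_rot": [0, 0, 0]}, {"gripper": -1, "linear": [-0.037, 0.174, 0], "delta_rot": [0, 0, 0]}, {"gripper": -1, "linear": [-0.047, 0.222, 0], "delta_rot": [0, 0, 0]}, {"gripper": -1, "linear": [-0.058, 0.27, 0], "delta_rot": [0, 0, 0]}, {"gripper": -1, "linear": [-0.067, 0.315, -0.01], "delta_rot": [0, 0, 0]}, {"gripper": -1, "linear": [-0.0705, 0.331, -0.03], "delta_rot": [0, 0, 0]}])

```text
clock: 13.6
position: [0.5073, 0.2879, 0.1625]
ee_rot: [-0.0, 0.99, 0.14, 0.004]
contact_force: [0.6, -1.0, 0.2]
width: 0.0854
gripper_force: 0.0
```

```bash
python3 - <<'E'
from h import *
to([.507,.283,.056],RD)
t=grab('top');s=grab('side')
c=lambda I,x,y,w=50:cv2.resize(I[y:y+w,x:x+w],(400,400),interpolation=cv2.INTER_CUBIC)
g=lambda d,x,y,w=50:c(d['pixels'],x,y,w)
st=get_state()["position"]
print(proj(t,[seat+[0,0,.096]]),proj(s,[seat+[0,0,.096]]))
r=np.vstack([np.hstack([g(t,275,155,60),g(s,270,165,60)]),np.hstack([g(t,145,190,60),g(s,170,130,60)])])
cv2.imwrite('pics/g.png',cv2.resize(r,(600,600)))
E
```

```text
lin [-0.0003 -0.0049 -0.1065] rot [-0.0013  0.0075 -0.0027] t 13.6 F [ 0.6 -1.   0.2] q [ 0.4   0.33  1.6  -0.    1.2   1.69]
[[300.36239929 184.8871177 ]] [[299.93507698 192.61682128]]
```

View pics/g.png

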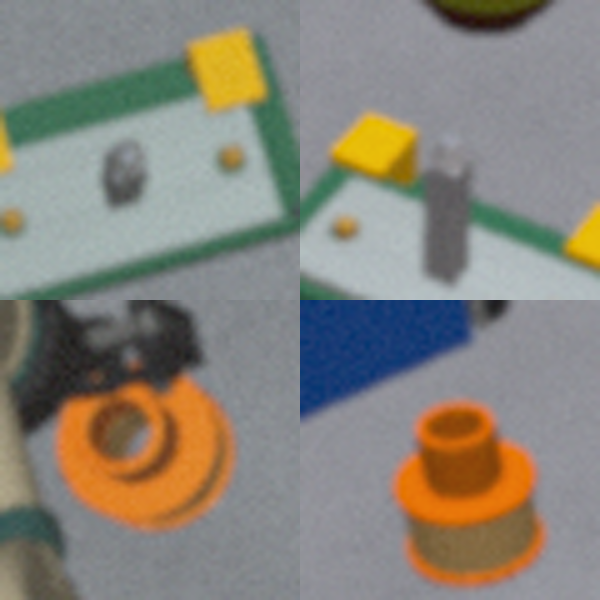

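The plate sits home: both studs show at crop (12,222) and (231,158), and the rear edge is under the lugs. The spindle tip is within a pixel of prediction, and the spool hub is in place. Going down on the hub.

>>> send_rows(increments=[{"gripper": -1, "linear": [0, -0.005, -0.02], "delta_rot": [0, 0.004, 0]}, {"gripper": -1, "linear": [0, -0.005, -0.045], "delta_rot": [0, 0.004, 0]}, {"gripper": -1, "linear": [0, -0.005, -0.07], "delta_rot": [0, 0.004, 0]}, {"gripper": -1, "linear": [0, -0.005, -0.09], "delta_rot": [0, 0.004, 0]}, {"gripper": -1, "linear": [0, -0.005, -0.1], "delta_rot": [0, 0.004, 0]}, {"gripper": -1, "linear": [0, -0.005, -0.105], "delta_rot": [0, 0.004, 0]}, {"gripper": -1, "linear": [0, -0.005, -0.105], "delta_rot": [0, 0.004, 0]}])

```text
clock: 14.4
position: [0.5076, 0.2777, 0.0563]
ee_rot: [0.001, 0.99, 0.138, -0.0]
contact_force: [-0.3, -0.3, -0.5]
width: 0.0854
gripper_force: 0.0
```

>>> send_rows(increments=[{"gripper": 1, "linear": [0, 0, 0], "delta_rot": [0, 0, 0]}, {"gripper": 1, "linear": [0, 0, 0], "delta_rot": [0, 0, 0]}, {"gripper": 1, "linear": [0, 0, 0], "delta_rot": [0, 0, 0]}, {"gripper": 1, "linear": [0, 0, 0], "delta_rot": [0, 0, 0]}, {"gripper": 1, "linear": [0, 0, 0], "delta_rot": [0, 0, 0]}], newtons=50)

```text
clock: 14.9
position: [0.508, 0.279, 0.0576]
ee_rot: [0.0, 0.99, 0.139, 0.001]
contact_force: [-0.8, 1.1, 5.4]
width: 0.0453
gripper_force: 50.7
```

>>> send_rows(increments=[{"gripper": 1, "linear": [0, 0, 0.01], "delta_rot": [0, 0, 0]}, {"gripper": 1, "linear": [0, 0, 0.03], "delta_rot": [0, 0, 0]}, {"gripper": 1, "linear": [0, 0, 0.06], "delta_rot": [0, 0, 0]}, {"gripper": 1, "linear": [0, 0, 0.1], "delta_rot": [0, 0, 0]}, {"gripper": 1, "linear": [0, 0, 0.135], "delta_rot": [0, 0, 0]}, {"gripper": 1, "linear": [0, 0, 0.155], "delta_rot": [0, 0, 0]}, {"gripper": 1, "linear": [0, 0, 0.155], "delta_rot": [0, 0, 0]}])

```text
clock: 15.6
position: [0.5089, 0.2787, 0.2148]
ee_rot: [0.001, 0.99, 0.139, 0.003]
contact_force: [0.9, -0.3, -3.7]
width: 0.0452
gripper_force: 51.8
```

```bash
python3 - <<'E'
from h import *
to(np.r_[seat[:2],.212],RD)
E
```

```text
lin [ 0.0695 -0.3279 -0.0028] rot [0.0003 0.0061 0.0007] t 15.6 F [ 0.9 -0.3 -3.7] q [ 0.38  0.29  1.53 -0.    1.32  1.68]
```

>>> send_rows(increments=[{"gripper": 1, "linear": [0.006, -0.03, 0], "delta_rot": [0, 0.005, 0]}, {"gripper": 1, "linear": [0.016, -0.075, 0], "delta_rot": [0, 0.005, 0]}, {"gripper": 1, "linear": [0.026, -0.12, 0], "delta_rot": [0, 0.005, 0]}, {"gripper": 1, "linear": [0.036, -0.168, 0], "delta_rot": [0, 0.005, 0]}, {"gripper": 1, "linear": [0.046, -0.216, 0], "delta_rot": [0, 0.005, 0]}, {"gripper": 1, "linear": [0.056, -0.264, 0], "delta_rot": [0, 0.005, 0]}, {"gripper": 1, "linear": [0.065, -0.308, 0], "delta_rot": [0, 0.005, 0]}, {"gripper": 1, "linear": [0.0695, -0.327, 0], "delta_rot": [0, 0.005, 0]}])

```text
clock: 16.4
position: [0.5761, -0.0532, 0.2089]
ee_rot: [0.002, 0.991, 0.137, -0.005]
contact_force: [-0.1, -0.1, -2.9]
width: 0.0456
gripper_force: 52.3
```

>>> send_rows(increments=[{"gripper": 1, "linear": [0, 0, 0], "delta_rot": [0, 0, 0]}, {"gripper": 1, "linear": [0, 0, 0], "delta_rot": [0, 0, 0]}, {"gripper": 1, "linear": [0, 0, 0], "delta_rot": [0, 0, 0]}])

```text
clock: 16.7
position: [0.5757, -0.0477, 0.21]
ee_rot: [0.0, 0.99, 0.139, -0.004]
contact_force: [0.1, -0.3, -3.6]
width: 0.0449
gripper_force: 52.3
```

```bash
python3 - <<'E'
from h import *
to([.578,-.0485,.212],RD)
s=grab('side');S=s['pixels'];H=cv2.cvtColor(S,cv2.COLOR_BGR2HSV);p=get_state()["position"]
k=cv2.inRange(H,(5,150,70),(16,255,255));N,l,st,ce=cv2.connectedComponentsWithStats(k)
for i in range(1,N):
    if st[i][4]>30 and 230<ce[i][0]<370 and 90<ce[i][1]<260: print(st[i],ce[i])
# predicted flange outlines: lower flange z0, upper z0+.05, if spool axis = TCP
a=np.linspace(0,6.283,60);z0=p[2]-.0576
for z in(z0,z0+.05):
    q=proj(s,np.c_[p[0]+.042*np.cos(a),p[1]+.042*np.sin(a),np.full(60,z)]);print(z,q.min(0),q.max(0))
E
```

```text
lin [ 0.0023 -0.0008  0.002 ] rot [ 0.0014 -0.008  -0.    ] t 16.7 F [ 0.1 -0.3 -3.6] q [-0.2   0.3   1.53 -0.    1.32  1.09]
[237 124  19  25 365] [246.95616438 135.2       ]
[283 144  37  33 774] [299.38113695 161.86434109]
[283 177  34  14 139] [298.97841727 185.61870504]
[354 186  20  12  50] [364.58 191.64]
0.15278738666858677 [281.315682   169.38430298] [317.01579479 192.05938875]
0.20278738666858676 [281.16830368 152.45703548] [318.26786634 174.8123644 ]
```

```bash
python3 - <<'E'
from h import *
s=grab('top');S=s['pixels'];H=cv2.cvtColor(S,cv2.COLOR_BGR2HSV);p=get_state()["position"];print(p)
k=cv2.inRange(H,(5,150,70),(16,255,255))
N,l,st,ce=cv2.connectedComponentsWithStats(k)
a=np.linspace(0,6.283,720);z0=p[2]-.0576
E=[proj(s,np.c_[p[0]+.042*np.cos(a),p[1]+.042*np.sin(a),np.full(720,z)]) for z in(z0,z0+.05)]
print([(q.min(0),q.max(0)) for q in E])
for i in range(1,N):
    if st[i][4]>10 and 250<ce[i][0]<350 and 120<ce[i][1]<230: print(st[i],ce[i])
x0,y0=270,150
for r in range(y0,y0+60,2): print(r,''.join('o' if k[r,c] else ('g' if 60<H[r,c,0]<90 and H[r,c,1]>90 else '.') for c in range(x0,x0+70)))
E
```

```text
[ 0.57616495 -0.04751283  0.21068392]
[(array([283.04666935, 165.40909397]), array([317.81379378, 199.38179115])), (array([283.23081707, 159.82398754]), array([319.64960043, 195.35082206]))]
[285 173  35  25 517] [302.41005803 186.86847195]
150 ......................................................................
152 ......................................................................
154 ......................................................................
156 ......................................................................
158 ......................................................................
160 ......................................................................
162 ......................................................................
164 ......................................................................
166 ......................................................................
168 ......................................................................
170 ......................................................................
172 ..............................
[... 690 characters left out ...]
.........................
192 ..................oooooooooooooooooooooooooo..........................
194 ....................oooooooooooooooooooooo............................
196 .......................oooooooooooooooo...............................
198 ......................................................................
200 ......................................................................
202 .....................................................ggg..............
204 ..............................................gggg....................
206 g......................................g..............................
208 g................................ggg..................................
```

>>> send_rows(increments=[{"gripper": 1, "linear": [0.003, -0.001, -0.008], "delta_rot": [0, -0.004, 0]}, {"gripper": 1, "linear": [0.003, -0.001, -0.018], "delta_rot": [0, -0.004, 0]}, {"gripper": 1, "linear": [0.003, -0.001, -0.028], "delta_rot": [0, -0.004, 0]}, {"gripper": 1, "linear": [0.003, -0.001, -0.034], "delta_rot": [0, -0.004, 0]}, {"gripper": 1, "linear": [0.003, -0.001, -0.034], "delta_rot": [0, -0.004, 0]}, {"gripper": 1, "linear": [0.003, -0.001, -0.034], "delta_rot": [0, -0.004, 0]}])

```text
clock: 17.4
position: [0.5797, -0.0499, 0.1769]
ee_rot: [0.001, 0.99, 0.139, -0.001]
contact_force: [0.6, 0.5, -4.1]
width: 0.0454
gripper_force: 52.3
```

```bash
python3 - <<'E'
from h import *
to([.579,-.049,.176],RD)
for n in("side","top"):
    s=grab(n);S=s['pixels'];H=cv2.cvtColor(S,cv2.COLOR_BGR2HSV);p=get_state()["position"]
    k=cv2.inRange(H,(5,150,70),(16,255,255));N,l,st,ce=cv2.connectedComponentsWithStats(k)
    for i in range(1,N):
        if st[i][4]>30 and 270<ce[i][0]<330 and 120<ce[i][1]<260: print(n,st[i])
    z0=p[2]-.0576;a=np.linspace(0,6.283,60)
    for z in(z0,z0+.05):
        q=proj(s,np.c_[p[0]+.042*np.cos(a),p[1]+.042*np.sin(a),np.full(60,z)]);print(z.round(3),q.min(0).round(1),q.max(0).round(1))
    if n=="side":
        # spindle: grey shaft below the spool, on the pale plate
        g=cv2.cvtColor(S,cv2.COLOR_BGR2GRAY)
        for r in range(196,214,3): print(r,g[r,284:316])
        print(proj(s,[seat+[0,0,.04],seat+[0,0,.06]]))
E
```

```text
lin [-0.0007  0.0009 -0.0009] rot [ 0.0024 -0.002   0.0009] t 17.4 F [ 0.6  0.5 -4.1] q [-0.2   0.32  1.58 -0.    1.24  1.09]
side [285 156  35  32 741]
side [285 187  34  15 142]
0.12 [283.3 179.7] [318.1 202.5]
0.17 [283.3 163.6] [319.4 186.1]
196 [182 170 148 133 128 125 124 119 106 102 103 103 105 106 105 107 108 109
 108 108 113 112 110 109 108 113 113 117 120 128 128 134]
199 [141 145 145 125 108 101 106 113 121 128 130 129 129 125 128 122 123 127
 124 127 122 125 126 131 130 126 130 130 132 133 139 146]
202 [164 155 143 128 122 112 107 108 103  95  93  96  98  97 101  98 100 101
 103 111 123 136 137 139 136 138 143 150 151 146 148 149]
205 [180 181 181 182 182 179 174 169 163 149 127 108  95  95  95  97  96  91
  92 100 103 111 123 132 142 143 144 146 146 149 149 146]
208 [186 186 186 182 182 184 182 181 185 177 157 126  99  95  97  98  96  98
  95  99 103  98 100  98  98 100 104 105 113 121 124 131]
211 [184 187 185 184 186 185 183 183 185 175 148 120  97  96  94  95  99  99
 103 130 163 175 169 152 144 129 122 109 104  98  99  96]
[[299.35021554 209.33360592]
 [299.55385894 203.51647619]]
top [285 175  35  24 482]
0.12 [283.9 167.3] [317.6 200.3]
0.17 [284.1 162. ] [319.4 196.4]
```

>>> send_rows(increments=[{"gripper": 1, "linear": [-0.001, 0.002, 0], "delta_rot": [0, 0, 0]}, {"gripper": 1, "linear": [-0.001, 0.002, -0.002], "delta_rot": [0, 0, 0]}, {"gripper": 1, "linear": [-0.001, 0.002, -0.004], "delta_rot": [0, 0, 0]}, {"gripper": 1, "linear": [-0.001, 0.002, -0.006], "delta_rot": [0, 0, 0]}, {"gripper": 1, "linear": [-0.001, 0.002, -0.008], "delta_rot": [0, 0, 0]}, {"gripper": 1, "linear": [-0.001, 0.002, -0.01], "delta_rot": [0, 0, 0]}, {"gripper": 1, "linear": [-0.001, 0.002, -0.01], "delta_rot": [0, 0, 0]}])

```text
clock: 18.2
position: [0.5785, -0.0478, 0.1667]
ee_rot: [0.001, 0.99, 0.139, -0.001]
contact_force: [-0.1, 0.6, -2.8]
width: 0.0451
gripper_force: 52.3
```

>>> send_rows(increments=[{"gripper": 1, "linear": [0, 0, -0.002], "delta_rot": [0, 0, 0]}, {"gripper": 1, "linear": [0, 0, -0.004], "delta_rot": [0, 0, 0]}, {"gripper": 1, "linear": [0, 0, -0.006], "delta_rot": [0, 0, 0]}, {"gripper": 1, "linear": [0, 0, -0.008], "delta_rot": [0, 0, 0]}, {"gripper": 1, "linear": [0, 0, -0.01], "delta_rot": [0, 0, 0]}, {"gripper": 1, "linear": [0, 0, -0.01], "delta_rot": [0, 0, 0]}])

```text
clock: 18.8
position: [0.5785, -0.0478, 0.1567]
ee_rot: [0.001, 0.99, 0.139, -0.001]
contact_force: [0.5, -0.1, -3.7]
width: 0.0452
gripper_force: 52.3
```

The tip is inside the bore with no side force, so I continue down.

>>> send_rows(increments=[{"gripper": 1, "linear": [0, 0, -0.003], "delta_rot": [0, 0, 0]}, {"gripper": 1, "linear": [0, 0, -0.007], "delta_rot": [0, 0, 0]}, {"gripper": 1, "linear": [0, 0, -0.011], "delta_rot": [0, 0, 0]}, {"gripper": 1, "linear": [0, 0, -0.015], "delta_rot": [0, 0, 0]}, {"gripper": 1, "linear": [0, 0, -0.02], "delta_rot": [0, 0, 0]}, {"gripper": 1, "linear": [0, 0, -0.025], "delta_rot": [0, 0, 0]}, {"gripper": 1, "linear": [0, 0, -0.03], "delta_rot": [0, 0, 0]}, {"gripper": 1, "linear": [0, 0, -0.03], "delta_rot": [0, 0, 0]}])

```text
clock: 19.6
position: [0.5781, -0.0477, 0.1261]
ee_rot: [0.001, 0.99, 0.139, -0.002]
contact_force: [-0.6, 0.1, -3.8]
width: 0.0454
gripper_force: 52.3
```

>>> send_rows(increments=[{"gripper": 1, "linear": [0, 0, -0.005], "delta_rot": [0, 0, 0]}, {"gripper": 1, "linear": [0, 0, -0.01], "delta_rot": [0, 0, 0]}, {"gripper": 1, "linear": [0, 0, -0.015], "delta_rot": [0, 0, 0]}, {"gripper": 1, "linear": [0, 0, -0.02], "delta_rot": [0, 0, 0]}, {"gripper": 1, "linear": [0, 0, -0.025], "delta_rot": [0, 0, 0]}, {"gripper": 1, "linear": [0, 0, -0.03], "delta_rot": [0, 0, 0]}, {"gripper": 1, "linear": [0, 0, -0.034], "delta_rot": [0, 0, 0]}, {"gripper": 1, "linear": [0, 0, -0.034], "delta_rot": [0, 0, 0]}])

```text
clock: 20.4
position: [0.5782, -0.0478, 0.0923]
ee_rot: [0.001, 0.99, 0.139, -0.002]
contact_force: [1.0, 0.5, -2.6]
width: 0.0452
gripper_force: 52.3
```

>>> send_rows(increments=[{"gripper": 1, "linear": [0, 0, -0.002], "delta_rot": [0, 0, 0]}, {"gripper": 1, "linear": [0, 0, -0.004], "delta_rot": [0, 0, 0]}, {"gripper": 1, "linear": [0, 0, -0.006], "delta_rot": [0, 0, 0]}, {"gripper": 1, "linear": [0, 0, -0.008], "delta_rot": [0, 0, 0]}, {"gripper": 1, "linear": [0, 0, -0.008], "delta_rot": [0, 0, 0]}])

```text
clock: 20.9
position: [0.5785, -0.0478, 0.0848]
ee_rot: [0.001, 0.99, 0.139, -0.001]
contact_force: [-0.2, -0.2, -2.5]
width: 0.0451
gripper_force: 52.3
```

>>> send_rows(increments=[{"gripper": 1, "linear": [0, 0, -0.0007], "delta_rot": [0, 0, 0]}, {"gripper": 1, "linear": [0, 0, -0.0014], "delta_rot": [0, 0, 0]}, {"gripper": 1, "linear": [0, 0, -0.0014], "delta_rot": [0, 0, 0]}])

```text
clock: 21.2
position: [0.5787, -0.0479, 0.0837]
ee_rot: [0.001, 0.99, 0.139, -0.001]
contact_force: [0.1, 0.1, -2.8]
width: 0.045
gripper_force: 52.3
```

>>> send_rows(increments=[{"gripper": 1, "linear": [0, 0, -0.0007], "delta_rot": [0, 0, 0]}, {"gripper": 1, "linear": [0, 0, -0.0014], "delta_rot": [0, 0, 0]}, {"gripper": 1, "linear": [0, 0, -0.0014], "delta_rot": [0, 0, 0]}])

```text
clock: 21.5
position: [0.5787, -0.0479, 0.0822]
ee_rot: [0.001, 0.99, 0.139, -0.001]
contact_force: [-0.7, -0.2, -3.9]
width: 0.0452
gripper_force: 52.3
```

>>> send_rows(increments=[{"gripper": 1, "linear": [0, 0, -0.0007], "delta_rot": [0, 0, 0]}, {"gripper": 1, "linear": [0, 0, -0.0007], "delta_rot": [0, 0, 0]}])

```text
clock: 21.7
position: [0.5788, -0.0479, 0.0818]
ee_rot: [0.001, 0.99, 0.139, -0.001]
contact_force: [-0.5, -0.8, -1.4]
width: 0.0452
gripper_force: 52.5
```

Touching. One more small step, then release.

>>> send_rows(increments=[{"gripper": 1, "linear": [0, 0, -0.0004], "delta_rot": [0, 0, 0]}, {"gripper": 1, "linear": [0, 0, -0.0004], "delta_rot": [0, 0, 0]}])

```text
clock: 21.9
position: [0.5787, -0.0479, 0.0817]
ee_rot: [0.001, 0.99, 0.139, -0.001]
contact_force: [-2.3, -0.8, 2.1]
width: 0.0451
gripper_force: 52.8
```

>>> send_rows(increments=[{"gripper": 0.4, "linear": [0, 0, 0], "delta_rot": [0, 0, 0]}, {"gripper": -0.4, "linear": [0, 0, 0.001], "delta_rot": [0, 0, 0]}, {"gripper": -0.7, "linear": [0, 0, 0.001], "delta_rot": [0, 0, 0]}, {"gripper": -1, "linear": [0, 0, 0.001], "delta_rot": [0, 0, 0]}, {"gripper": -1, "linear": [0, 0, 0.001], "delta_rot": [0, 0, 0]}, {"gripper": -1, "linear": [0, 0, 0.001], "delta_rot": [0, 0, 0]}, {"gripper": -1, "linear": [0, 0, 0.001], "delta_rot": [0, 0, 0]}])

```text
clock: 22.6
position: [0.5788, -0.0479, 0.0821]
ee_rot: [0.001, 0.99, 0.139, -0.001]
contact_force: [-0.0, 0.1, 0.8]
width: 0.0857
gripper_force: 0.0
```

>>> send_rows(increments=[{"gripper": -1, "linear": [0, 0, 0.015], "delta_rot": [0, 0, 0]}, {"gripper": -1, "linear": [0, 0, 0.04], "delta_rot": [0, 0, 0]}, {"gripper": -1, "linear": [0, 0, 0.08], "delta_rot": [0, 0, 0]}, {"gripper": -1, "linear": [0, 0, 0.12], "delta_rot": [0, 0, 0]}, {"gripper": -1, "linear": [-0.02, 0.03, 0.15], "delta_rot": [0, 0, 0]}, {"gripper": -1, "linear": [-0.04, 0.07, 0.15], "delta_rot": [0, 0, 0]}, {"gripper": -1, "linear": [-0.06, 0.11, 0.15], "delta_rot": [0, 0, 0]}, {"gripper": -1, "linear": [-0.08, 0.15, 0.15], "delta_rot": [0, 0, 0]}])

```text
clock: 23.4
position: [0.4979, 0.1033, 0.2326]
ee_rot: [0.001, 0.99, 0.138, -0.0]
contact_force: [0.4, 0.1, -0.1]
width: 0.0855
gripper_force: 0.0
```

>>> send_rows(increments=[{"gripper": -1, "linear": [-0.03, 0.03, 0], "delta_rot": [0, 0, 0]}, {"gripper": -1, "linear": [-0.06, 0.07, 0], "delta_rot": [0, 0, 0]}, {"gripper": -1, "linear": [-0.06, 0.11, 0], "delta_rot": [0, 0, 0]}, {"gripper": -1, "linear": [-0.06, 0.15, 0], "delta_rot": [0, 0, 0]}, {"gripper": -1, "linear": [-0.06, 0.15, 0], "delta_rot": [0, 0, 0]}, {"gripper": -1, "linear": [-0.06, 0.15, 0], "delta_rot": [0, 0, 0]}])

```text
clock: 24.0
position: [0.4384, 0.2525, 0.232]
ee_rot: [0.002, 0.99, 0.14, -0.001]
contact_force: [0.7, -0.2, -0.3]
width: 0.0852
gripper_force: 0.0
```

```bash
python3 - <<'E'
from h import *
print(get_state()["contact_force"],get_state()["clock"])
a=np.linspace(0,6.283,90)
for n in("side","top"):
    s=grab(n);S=s['pixels'];cv2.imwrite(f"pics/end_{n}.png",S);H=cv2.cvtColor(S,cv2.COLOR_BGR2HSV)
    k=cv2.inRange(H,(5,150,70),(16,255,255));N,l,st,ce=cv2.connectedComponentsWithStats(k)
    for i in range(1,N):
        if st[i][4]>30 and 270<ce[i][0]<330 and 120<ce[i][1]<260: print(n,st[i],"max",st[i][:2]+st[i][2:4])
    k=cv2.inRange(H,(20,180,150),(32,255,255));N,l,st,ce=cv2.connectedComponentsWithStats(k)
    print("lugs",ce[1:][st[1:,4]>40].round(1).tolist())
    for z,r in((.024,.042),(.074,.042),(.112,.023)):
        q=proj(s,np.c_[seat[0]+r*np.cos(a),seat[1]+r*np.sin(a),np.full(90,z)]);print(z,q.min(0).round(1),q.max(0).round(1))
E
```

```text
[ 0.70628158 -0.17162745 -0.28877651] 24.0
side [284 188  33  30 676] max [317 218]
side [284 215  31  14 113] max [315 229]
lugs [[284.1, 193.8], [331.7, 213.1]]
0.024 [282.8 207.7] [315.3 230.7]
0.074 [282.7 193.6] [316.4 216.5]
0.112 [290.4 187.1] [309.4 199.6]
top [284 173  31  34 744] max [315 207]
lugs [[319.9, 168.6], [269.3, 183.0]]
0.024 [283.3 176.9] [314.4 207.4]
0.074 [283.4 172.4] [315.9 204.2]
0.112 [291.2 176.1] [309.5 194.1]
```

The spool's outline matches the seated prediction within about a pixel in both views, so I hand the job in.

```bash
python3 -c "
from rig import sign_off
print(sign_off())"
```

```text
the job is handed in; nothing more can be done
None
```

The plate is flat on the dock over both studs and under the lugs, and the spool is released over the spindle; I handed the job in at about 24 s, but the hand-in gave no verdict, so success is unconfirmed.

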